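# Clear the way and draw out the vial tray

## Robot

A 6-joint arm with a two-finger parallel gripper is mounted at the origin on a cart in front of the work surface, level with it; the furniture and walls round the work are solid. World frame = base frame: x ahead of the robot, y to its left, z up, the work surface at z = 0. Lengths are in m, angles in rad, forces in N, time in s.
With the tool pointing down it reaches from about 0.4 to 0.825 m from the base axis. Payload 7 kg.
Tool frame: the origin (TCP) lies at the very end of the fingers, on their centre line; the grasp point (between the pads) lies 19 mm behind it (manip.grip_depth is the distance from the TCP to the grasp point, in m); z points along the fingers, y is the line along which they close (so a half turn about z gives the same grasp; the last joint's range is limited). The gripper opens to 85 mm and grips with 20 to 120 N. Pads are 22 mm wide; open, the fingers measure 114 mm over their backs; the gripper's body (76 mm by 85 mm) begins 54 mm behind the grasp point. The pads swing forward as they close: fully open they stand 13 mm farther back than shut.
Start: joints at [-0.842, 0.359, 0.012, 0, -1.224, -0.288], TCP at [0.288, -0.61, 0.197] pointing down, gripper open.
Joint ranges: [-3.07, 3.07], [-1.43, 2.12], [-1.02, 1.25], [-3.03, 1.67], [-3.05, -0], [-3.03, 3.03]. Speed limits (rad/s): [2.39, 2.39, 3.01, 3.14, 3.14, 3.14].

## Interface

Orientations are given as a unit quaternion [w, x, y, z].
In Python, from station import manip gives the robot as it stands.
- The arm moves only by the shell command python3 -m handwheel 'ROWS' [FORCE]. ROWS is JSON, a list of rows, each a list of 7 numbers: the turn, a rotation vector about the tool's x, y, z in rad, then the shift along the tool's x, y, z in m, then the finger opening in m, from 0 to 0.0854. In form: [[rx, ry, rz, tx, ty, tz, grip], ...]. A call has exactly 10 rows; each row is the pose to reach, as a shift and turn from the pose commanded when the call began, along the tool's axes at that moment; what a row does not reach only later rows make up. A row lasts 1/8 s, in which the tool goes at most 62.5 mm and 10.7 degrees, less where a joint would pass 70% of its speed; a pose out of reach is approached as far as the arm can. A call with a gripper value outside its range is refused whole. The fingers move at their own pace and stop on an object; FORCE is the grip in N (left out, the last holds). Time passes only in rows, so rows that repeat a pose let the fingers close, or fill a call up. It gives the time, the measured TCP pose, the force, the opening and the grip force at its end, in the units of the state.
- manip.get_obs(): the state, without advancing time (a new reading comes with each control period).
- manip.camera(name): name is "side" or "top"; returns a dict with "pixels" (480x640x3 uint8, red, green, blue), "camera_matrix" (3x3 intrinsics, pixels), "k1" (the pictures are not rectified: a ray, as slopes to the right and down, at radius r is drawn at 1 + k1 r^2 times it, then the intrinsics apply), "rvec" (rotation vector, rad) and "tvec" (3), from world to camera coordinates, as OpenCV has them. Camera axes: x right, y down, z forward; pixel columns grow to the right and rows downward; lengths in m; the calibration is good to about 2 mm. A picture is of the moment at which its call begins. There is no depth.
- manip.finish_job(): hands the job in; it is judged then, once.
Trained networks look in a picture, given as the dict that the camera call returned (one of the last four; its "shot" number tells which), for a name from the list of things; names that differ only in an ending like _2 or _b are one class to them, and where a whole thing is asked for, a point or a joint stands for the part that bears it (a point fixed in the world has none). Each returns a list of dicts, best first, with "score" (0 to 1); they miss things now and then, are a little off and sometimes report something else, mostly with a low value. They report only what shows in the picture. A call takes as long as a camera call.
- manip.search_frame(picture, label): "rect" ([centre column, centre row, width, height] in pixels, round what is visible of it).
- manip.trace(picture, label): "pixels" (480x640 bool, what is visible of it) and "rect" ([centre column, centre row, width, height] in pixels, round what is visible of it).
The state is a dict: "time_s": time; "q": joint angles; "qvel": joint speeds; "tau": joint torques, N m; "position": TCP position; "eef_rot": TCP orientation; "contact_force": force on the tool from outside, world axes, zero at the start; "wrist_torque": the same for the moment, N m; "finger_gap": finger opening in m; "gripper_force": force on a finger pad.
Only numpy, scipy, OpenCV 4.12 (cv2) and the standard library are available. Lean on these libraries where they do the work, as an engineer would, in place of code of your own. Each camera call takes 0.05 s, during which the arm holds its last target. There are 200 camera calls.

## Task

The vial tray of the loader has to come out, but a roll of label tape lies in its way. With a fingertip, push the roll along the bench to the right (as seen from the robot), until all of it is out of the tray's path; then hook a fingertip behind the lip at the tray's front and draw the tray smoothly out to its end stop, without wrenching it there, and let go. Pick nothing up, do not pinch the lip, and leave the other things on the bench where they are.

Things in the scene. Friction and masses are not known exactly. Their poses are not given: they have to be found in the camera images.
- station: fixed vial loader: grey base, low white hood (clear roof, 76 mm high) from which a steel tray with orange front runs out on rails. Origin: on the bench, mid-width. Its -x is the way the tray comes out, roughly towards the robot; +y the robot's left; z up. In its frame (m) the hood spans x -0.060 to 0.050, y +-0.070; the base, 19 mm high, reaches to x -0.115.
- tray (a joint): travel of the tray along its rail, m: 0 fully home, 0.11 at the outer end stop; starts between 0 and 0.015. About 2.5 N of friction, no spring: it stays where it is left. It carries a block of fixed vials (tops 60 mm above the bench), under the hood when home.
- lip: upright aluminium lip across the tray's front end, 100 mm wide, 6 mm thick, top 58 mm above the bench. Origin: middle of the top edge of the inner face (towards the hood); axes as the station's: it spans x -0.006 to 0, y +-0.050. Behind it (+x) the tray's deck is 22 mm above the bench; the pocket between lip and hood, open above, is 60 mm long with the tray home, more as it comes out.
- front_plate: orange plate on the outer face of the lip, 100 mm wide, 4 mm thick, from 6 to 50 mm above the bench, moves with the tray. Origin: centre of its side on the lip; axes as the station's. Its outer face is at x -0.130 of the station's frame with the tray home, -0.240 at the stop.
- tape_roll: roll of beige paper label tape lying flat on the bench in front of the orange plate, in the path of the tray: 78 mm across, 19 mm high, about 60 g, loose, collides as a solid disc. Solid furniture near the work: the 0.6 m tall chromatograph (x over 0.47, y over 0.22) and the monitor with its foot (x over 0.62, y under -0.10). Origin: centre of its underside.
- amber_bottle: bystander, loose: amber glass bottle with white screw cap, 48 mm across, 102 mm high. Origin: centre of its underside.
- clear_bottle: bystander, loose: clear glass bottle with blue screw cap, 54 mm across, 108 mm high. Origin: centre of its underside.
- septa_jar: bystander, loose: small jar with green screw lid, 39 mm across, 47 mm high. Origin: centre of its underside.
- lab_timer: bystander, loose: white lab timer with three buttons lying on its back, 62x70x19 mm. Origin: centre of its underside.
- log_book: bystander, loose: dark blue log book lying flat, 210x147x13 mm. Origin: centre of its underside.
- wrench: bystander, loose: small steel open-end wrench lying flat, 22x117x6 mm. Origin: centre of its underside.

How it is judged:
By the outcome, as a careful person would: the job done as asked, in the order asked, and still so for the second after the job is handed in, with the robot touching nothing.
It also fails if it takes over 48 s, if anything falls off the work surface, if the arm or the gripper's body presses on something with over 40 N, if the wrist force passes 120 N, or if a joint passes its speed limit or range.

## Working session

There is one attempt and no reset: what is moved stays moved. The work goes in short steps, Python scripts to look and compute and a shell command to move; the robot and the scene stay as the last step left them, time stands still between calls to the robot, and variables do not carry over. Pictures are saved under pics/ and viewed, at most 10 in all, crops included, and the job is handed in when it is done.

```bash
mkdir -p pics
cat > h.py <<'E'
import numpy as np, cv2
from station import manip
def ray(p,uv):
    K=np.array(p["camera_matrix"]);d=np.array([p["k1"],0,0,0,0],float)
    n=cv2.undistortPoints(np.array(uv,float).reshape(-1,1,2),K,d).reshape(-1,2)
    R=cv2.Rodrigues(np.array(p["rvec"],float))[0];t=np.array(p["tvec"],float).ravel()
    return -R.T@t, np.c_[n,np.ones(len(n))]@R
def at(p,uv,z):
    c,d=ray(p,uv); return c+d*((z-c[2])/d[:,2])[:,None]
def save(p,n): cv2.imwrite("pics/"+n,cv2.cvtColor(p["pixels"],cv2.COLOR_RGB2BGR))
E
python3 - <<'E'
from h import *
o=manip.get_obs();print(o["position"],o["eef_rot"],o["finger_gap"],o["time_s"])
for n in("top","side"):
    p=manip.camera(n);save(p,n+"0.png")
    print(n,-cv2.Rodrigues(np.array(p["rvec"]))[0].T@np.array(p["tvec"]).ravel())
    for l,z in(("tape_roll",.019),("front_plate",.03),("lip",.058),("station",.05),("amber_bottle",.1),("clear_bottle",.108),("septa_jar",.047),("lab_timer",.019),("log_book",.013),("wrench",.006)):
        r=manip.search_frame(p,l)[:2]
        print(l,[(np.round(a["rect"]),round(a["score"],2),at(p,[a["rect"][:2]],z).round(3)[0]) for a in r])
E
```

```text
[ 0.28775374 -0.61000495  0.19645261] [-2.51604882e-04 -2.18577587e-01  9.75819216e-01  7.95570074e-04] 0.08565680785949076 0.0
top [ 0.39287532 -0.07977534  1.63041218]
tape_roll [(array([327., 254.,  21.,  22.]), 0.51, array([ 0.5  , -0.128,  0.019]))]
front_plate [(array([212., 276.,  19.,  18.]), 0.48, array([0.423, 0.29 , 0.03 ])), (array([315., 233.,  16.,  14.]), 0.4, array([ 0.577, -0.085,  0.03 ]))]
lip []
station [(array([302., 209.,  52.,  57.]), 0.73, array([ 0.661, -0.036,  0.05 ])), (array([444., 248.,  47.,  60.]), 0.24, array([ 0.518, -0.546,  0.05 ]))]
amber_bottle [(array([442., 250.,  44.,  63.]), 0.58, array([ 0.506, -0.525,  0.1  ])), (array([212., 275.,  18.,  23.]), 0.54, array([0.427, 0.273, 0.1  ]))]
clear_bottle [(array([406., 229.,  13.,  19.]), 0.51, array([ 0.579, -0.4  ,  0.108]))]
septa_jar [(array([244., 219.,  10.,   9.]), 0.48, array([0.628, 0.171, 0.047]))]
lab_timer []
log_book [(array([444., 250.,  46.,  61.]), 0.8, array([ 0.514, -0.556,  0.013])), (array([302., 211.,  57.,  54.]), 0.51, array([ 0.662, -0.037,  0.013]))]
wrench [(array([179., 276
[... 165 characters left out ...]
.104,  0.019]))]
front_plate []
lip [(array([313., 254.,   1.,  30.]), 0.41, array([ 0.551, -0.043,  0.058])), (array([318., 253.,   3.,  26.]), 0.29, array([ 0.547, -0.059,  0.058]))]
station [(array([408., 215.,  17.,  35.]), 0.73, array([ 0.481, -0.433,  0.05 ]))]
amber_bottle [(array([409., 216.,  13.,  35.]), 0.69, array([ 0.426, -0.334,  0.1  ]))]
clear_bottle [(array([376., 206.,  17.,  35.]), 0.87, array([ 0.529, -0.318,  0.108]))]
septa_jar []
lab_timer [(array([265., 348.,  37.,  27.]), 0.6, array([0.42 , 0.298, 0.019]))]
log_book [(array([405., 208.,  34.,  26.]), 0.56, array([ 0.554, -0.551,  0.013]))]
wrench [(array([223., 382.,  34.,  40.]), 0.66, array([0.425, 0.422, 0.006]))]
```

Run:
```python
import cv2
a=cv2.imread("pics/top0.png")[165:345,240:480];cv2.imwrite("pics/top0c.png",cv2.resize(a,(800,600),interpolation=cv2.INTER_CUBIC))
a=cv2.imread("pics/side0.png")[165:345,240:480];cv2.imwrite("pics/side0c.png",cv2.resize(a,(800,600),interpolation=cv2.INTER_CUBIC))
```

```text
(no output)
```

View pics/top0c.png

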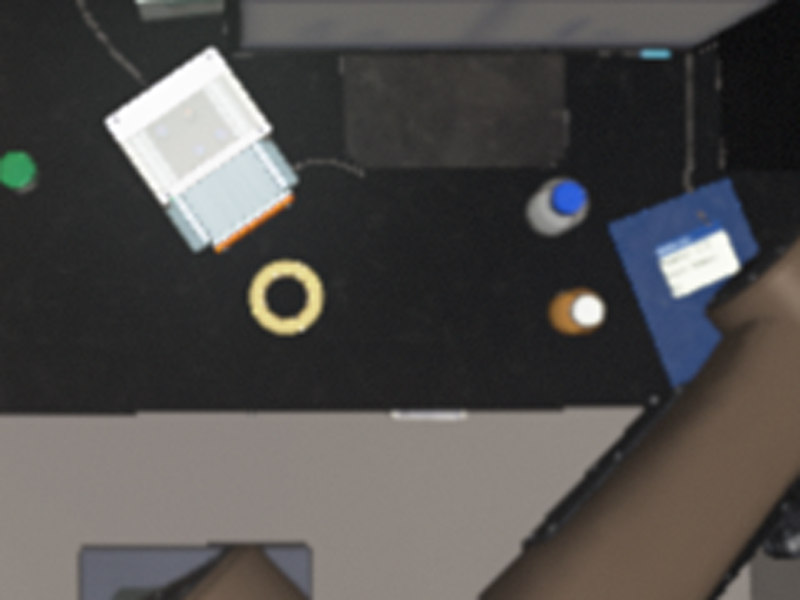

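View pics/side0c.png

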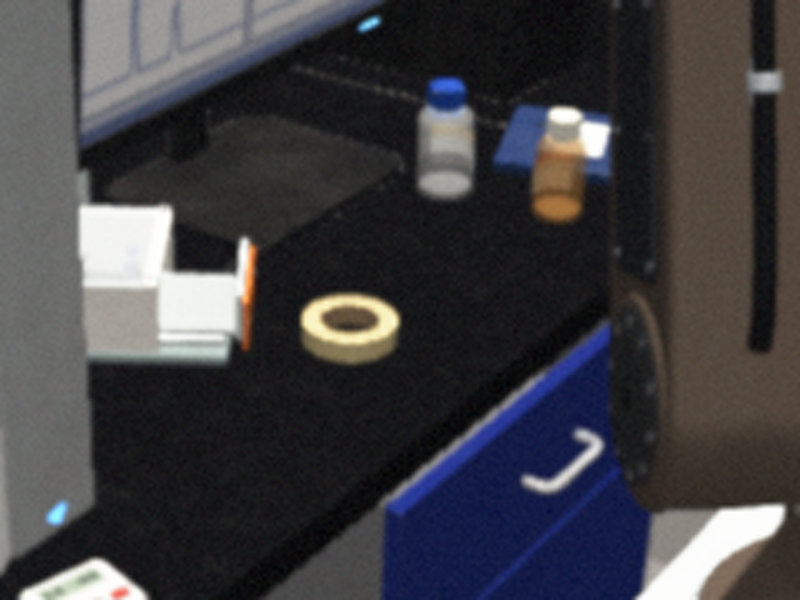

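The top crop shows the station yawed: its hood corners are at (105,122), (210,47), (272,125), (167,203), the orange plate runs from (215,250) to (293,200), and the roll is at (287,297). In the side crop the lip is at (245,295) and the bottles stand well to the right.

```bash
cat > fit.py <<'E'
from h import *
from scipy.optimize import least_squares
# hood roof corners in top crop -> station pose
def pose():
    p=manip.camera("top")
    f=lambda c:np.array(c)*0.3+[240,165]-0.35
    H=at(p,f([(105,122),(210,47),(272,125),(167,203)]),.076)[:,:2]
    M=np.array([(.05,.07),(.05,-.07),(-.06,-.07),(-.06,.07)])
    T=lambda v,M:M@np.array([[np.cos(v[2]),-np.sin(v[2])],[np.sin(v[2]),np.cos(v[2])]]).T+v[:2]
    s=least_squares(lambda v:(T(v,M)-H).ravel(),[.66,-.04,-.5])
    return p,s.x,s.fun,T
E
python3 - <<'E'
from fit import *
p,v,r,T=pose();print("station",v,r.round(3))
im=p["pixels"].astype(int)
R,G,B=im[...,0],im[...,1],im[...,2]
m=(R>170)&(G<130)&(B<90);m[:200]=0;m[260:]=0;m[:,:290]=0;m[:,340:]=0
y,x=np.nonzero(m);q=at(p,np.c_[x,y],.048)[:,:2];print(len(x))
c,s=np.cos(v[2]),np.sin(v[2]);l=(q-v[:2])@np.array([[c,-s],[s,c]])
print("plate local",l.mean(0),l.min(0),l.max(0))
vv=np.linalg.svd(q-q.mean(0))[2][0];print("plate mid",q.mean(0),"yaw",np.arctan2(-vv[0]/vv[1],1))
for n in("top","side"):
    p=manip.camera(n);t=manip.trace(p,"tape_roll")[0];y,x=np.nonzero(t["pixels"]);q=at(p,np.c_[x,y],.019 if n=="top" else .0095)
    w=(q.min(0)+q.max(0))/2;print("roll",n,w,np.ptp(q,axis=0), "local",(w[:2]-v[:2])@np.array([[c,-s],[s,c]]))
E
```

```text
station [ 0.68760112 -0.01502897  0.63624766] [-0.    -0.     0.002 -0.    -0.001 -0.    -0.001  0.   ]
15
plate local [-0.1303318   0.00634774] [-0.13211905 -0.04226075] [-0.12858723  0.05040222]
plate mid [ 0.57899951 -0.08736403] yaw 0.6017010965549354
roll top [ 0.50132959 -0.12297573  0.019     ] [0.07281731 0.07276422 0.        ] local [-0.21396394  0.02385417]
roll side [ 0.50639522 -0.1269086   0.0095    ] [9.50804059e-02 1.00659956e-01 1.11022302e-16] local [-0.21222633  0.01768094]
```

```bash
python3 -m handwheel '[[0,0,0.05,-0.04,0.04,0,0],[0,0,0.1,-0.085,0.082,0,0],[0,0,0.15,-0.13,0.125,0,0],[0,0,0.2,-0.175,0.17,0,0],[0,0,0.25,-0.22,0.213,0,0],[0,0,0.3,-0.265,0.256,0,0],[0,0,0.35,-0.31,0.3,0,0],[0,0,0.4,-0.355,0.343,0,0],[0,0,0.44,-0.4,0.386,0,0],[0,0,0.44,-0.438,0.424,0,0]]' 40
python3 - <<'E'
from h import *
p=manip.camera("side")
for l,z in(("amber_bottle",.051),("clear_bottle",.054)):
    a=manip.search_frame(p,l)[0];print(l,at(p,[a["rect"][:2]],z),a["score"])
o=manip.get_obs();print(o["position"],cv2.Rodrigues(np.eye(3))[0].size,o["eef_rot"],o["finger_gap"],o["contact_force"])
E
```

```text
time_s: 2.6
position: [0.5038, -0.0378, 0.1979]
eef_rot: [0.001, -0.001, 1.0, 0.0]
contact_force: [0.8, 0.5, -0.1]
finger_gap: 0.0
gripper_force: 0.0
amber_bottle [[ 0.47700098 -0.42467941  0.051     ]] 0.97
clear_bottle [[ 0.59811994 -0.42421816  0.054     ]] 0.75
[ 0.503901   -0.03785832  0.19737885] 3 [ 5.24290625e-05 -2.31644288e-03  9.99997316e-01  9.41230034e-06] -0.00015909390376969696 [-0.1321313  -0.8464202  -0.52561296]
```

```bash
python3 -m handwheel '[[0,0,0,0,0,0.03,0],[0,0,0,0,0,0.06,0],[0,0,0,0,0,0.09,0],[0,0,0,0,0,0.12,0],[0,0,0,0,0,0.145,0],[0,0,0,0,0,0.165,0],[0,0,0,0,0,0.178,0],[0,0,0,0,0,0.185,0],[0,0,0,0,0,0.188,0],[0,0,0,0,0,0.188,0]]'
python3 - <<'E'
from h import *
p=manip.camera("side");a=p["pixels"][190:310,260:420,::-1];cv2.imwrite("pics/s1.png",cv2.resize(a,(800,600),interpolation=cv2.INTER_CUBIC))
E
```

```text
time_s: 4.0
position: [0.5035, -0.0401, 0.0097]
eef_rot: [0.0, -0.0, 1.0, 0.0]
contact_force: [1.4, 0.8, 0.9]
finger_gap: -0.0001
gripper_force: 0.0
```

View pics/s1.png

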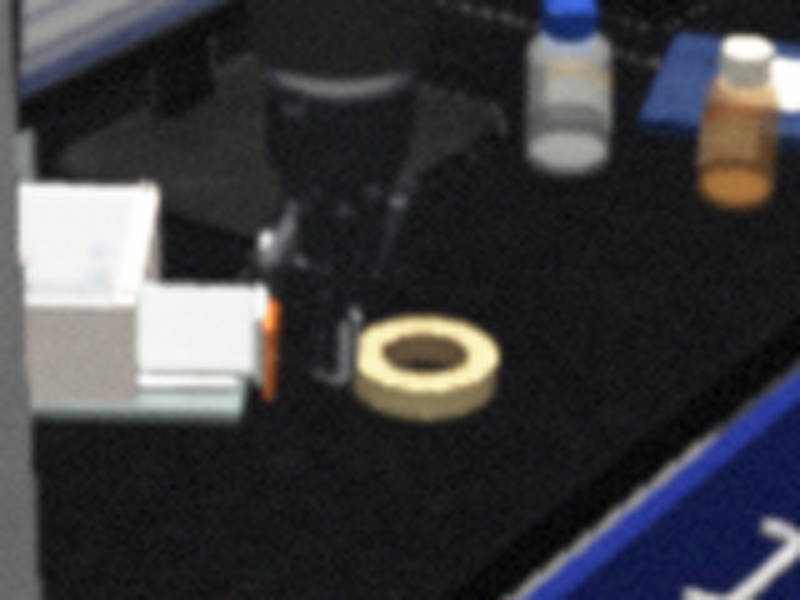

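The closed fingertip, at (340,370), stands just left of the roll, at (425,355), and clear of the orange plate at (270,350). Next I push to the right.

```bash
python3 -m handwheel '[[0,0,0,0,-0.01,0,0],[0,0,0,0,-0.02,0,0],[0,0,0,0,-0.03,0,0],[0,0,0,0,-0.04,0,0],[0,0,0,0,-0.05,0,0],[0,0,0,0,-0.06,0,0],[0,0,0,0,-0.07,0,0],[0,0,0,0,-0.08,0,0],[0,0,0,0,-0.09,0,0],[0,0,0,0,-0.1,0,0]]'
cat > roll.py <<'E'
from fit import *
p,v,r,T=pose();c,s=np.cos(.625),np.sin(.625)
for n in("top","side"):
    p=manip.camera(n);t=manip.trace(p,"tape_roll")
    if not t: print("none");continue
    y,x=np.nonzero(t[0]["pixels"]);z=.019 if n=="top" else .0095
    q=at(p,np.c_[x,y],z)
    w=((q.min(0)+q.max(0))/2)[:2]; print(n,t[0]["score"],w,np.ptp(q,axis=0)[:2],"local",(w-[.6876,-.015])@np.array([[c,-s],[s,c]]))
E
python3 roll.py
```

```text
time_s: 5.3
position: [0.5033, -0.1408, 0.0094]
eef_rot: [-0.0, -0.0, 1.0, 0.0]
contact_force: [-0.1, 0.5, 0.2]
finger_gap: -0.0001
gripper_force: 0.0
none
side 0.98 [ 0.50740628 -0.12528372] [0.09281467 0.10390971] local [-0.21065716  0.01599482]
```

Run:
```python
from h import *
p=manip.camera("side");a=p["pixels"][190:310,260:420,::-1];cv2.imwrite("pics/s2.png",cv2.resize(a,(800,600),interpolation=cv2.INTER_CUBIC))
print(manip.get_obs()["contact_force"],manip.get_obs()["position"])
```

```text
[-0.27590912  0.40395874 -0.00781785] [ 0.50331739 -0.13997851  0.00941573]
```

View pics/s2.png

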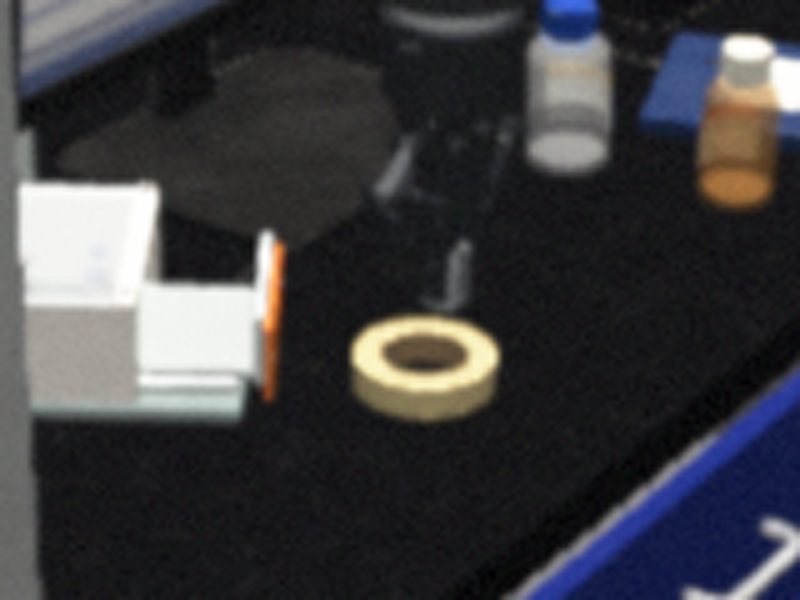

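Run:
```python
from h import *
P=manip.get_obs()["position"]; print(P)
for n in("side","top"):
    p=manip.camera(n);print(n,p["k1"],p["tvec"],p["rvec"],np.array(p["camera_matrix"]).round(1).tolist())
    pts=np.array([P,P+[0,0,.06],[.503,-.125,.019],[.503,-.125,0]])
    uv=cv2.projectPoints(pts,np.array(p["rvec"],float),np.array(p["tvec"],float),np.array(p["camera_matrix"]),np.array([p["k1"],0,0,0.]))[0][:,0]
    print(uv.round(1).tolist())
    if n=="side":print("crop",((uv-[260,190])*5).round().tolist())
    im=p["pixels"][...,::-1].copy()
    im=im[165:345,240:480] if n=="top" else im
    if n=="top":
        cv2.imwrite("pics/t2.png",cv2.resize(im,(800,600),interpolation=cv2.INTER_CUBIC)); print("crop",((uv-[240,165])/.3).round().tolist())
```

```text
[ 0.50331739 -0.13997851  0.00941573]
side -0.10890279237890746 [0.39282346 0.2486327  1.266584  ] [ 0.77156053 -2.31629602  1.40944545] [[589.0, 0.0, 321.6], [0.0, 589.0, 244.3], [0.0, 0.0, 1.0]]
[[347.8, 261.7], [348.4, 242.4], [344.9, 260.8], [344.8, 266.8]]
crop [[439.0, 358.0], [442.0, 262.0], [425.0, 354.0], [424.0, 384.0]]
top -0.11197344981888627 [-0.06268526  0.55795871  1.58231212] [ 2.15582222 -2.1742202   0.10204575] [[444.8, 0.0, 310.5], [0.0, 444.8, 238.5], [0.0, 0.0, 1.0]]
[[330.6, 253.6], [331.2, 252.4], [326.5, 253.5], [326.4, 253.9]]
crop [[302.0, 295.0], [304.0, 291.0], [288.0, 295.0], [288.0, 296.0]]
```

View pics/t2.png

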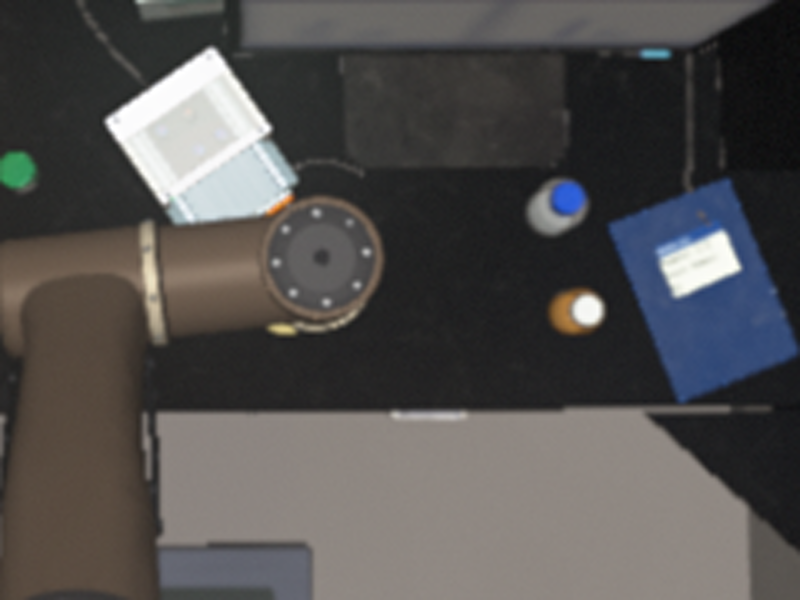

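The side view shows the fingertip end at (445,308) in the crop, though it projects to (439,358) from the reported pose. It seems to have passed about 28 mm too high, over the roll, which hasn't moved. I'll go back and feel for the bench.

```bash
python3 -m handwheel '[[0,0,0,0,0.02,0,0],[0,0,0,0,0.045,0,0],[0,0,0,0,0.07,0,0],[0,0,0,0,0.09,0,0],[0,0,0,0,0.1,0,0],[0,0,0,0,0.1,0.002,0],[0,0,0,0,0.1,0.005,0],[0,0,0,0,0.1,0.008,0],[0,0,0,0,0.1,0.01,0],[0,0,0,0,0.1,0.01,0]]'
python3 - <<'E'
from h import *
o=manip.get_obs();P=o["position"];print(P,o["contact_force"],o["q"])
for n in("side",):
    p=manip.camera(n);a=p["pixels"][170:290,260:420,::-1]
    cv2.imwrite("pics/s3.png",cv2.resize(a,(800,600),interpolation=cv2.INTER_CUBIC))
    pts=np.array([P+[0,0,z] for z in (0,.03,.073,.13)])
    uv=cv2.projectPoints(pts,np.array(p["rvec"],float),np.array(p["tvec"],float),np.array(p["camera_matrix"]),np.array([p["k1"],0,0,0.]))[0][:,0]
    print(((uv-[260,170])*5).round().tolist())
E
```

```text
time_s: 6.95
position: [0.503, -0.0404, -0.0009]
eef_rot: [-0.0, -0.0, 1.0, -0.0]
contact_force: [-0.4, 0.3, 0.0]
finger_gap: -0.0003
gripper_force: 0.0
[ 0.50300584 -0.04043617 -0.00085105] [-0.44909656  0.26734009  0.03100401] [ 3.09668684e-01  3.07648423e-01 -6.01618101e-01  1.46553013e-06
 -6.62067909e-01 -1.88013886e+00]
[[333.0, 548.0], [334.0, 499.0], [335.0, 427.0], [336.0, 329.0]]
```

View pics/s3.png

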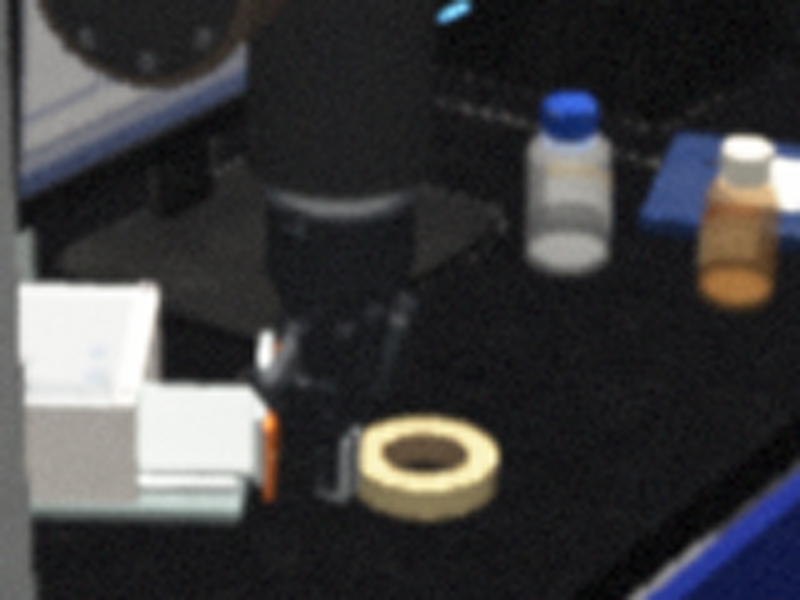

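The tip is at (340,500), while the reported TCP, at z = -0.001 with no contact force, projects to (333,548). So the fingers really do end about 28 mm higher than reported. I'll keep lowering it gently.

```bash
python3 -m handwheel '[[0,0,0,0,0,0.002,0],[0,0,0,0,0,0.004,0],[0,0,0,0,0,0.006,0],[0,0,0,0,0,0.008,0],[0,0,0,0,0,0.01,0],[0,0,0,0,0,0.012,0],[0,0,0,0,0,0.014,0],[0,0,0,0,0,0.016,0],[0,0,0,0,0,0.017,0],[0,0,0,0,0,0.017,0]]'
```

```text
time_s: 8.25
position: [0.5031, -0.0401, -0.0177]
eef_rot: [-0.0, -0.0, 1.0, -0.0]
contact_force: [-0.2, 0.4, 1.3]
finger_gap: -0.0
gripper_force: 0.0
```

```bash
python3 -m handwheel '[[0,0,0,0,-0.01,0,0],[0,0,0,0,-0.02,0,0],[0,0,0,0,-0.03,0,0],[0,0,0,0,-0.04,0,0],[0,0,0,0,-0.05,0,0],[0,0,0,0,-0.06,0,0],[0,0,0,0,-0.07,0,0],[0,0,0,0,-0.08,0,0],[0,0,0,0,-0.09,0,0],[0,0,0,0,-0.1,0,0]]'; python3 roll.py
python3 - <<'E'
from h import *
p=manip.camera("side");a=p["pixels"][190:310,260:420,::-1]
cv2.imwrite("pics/s4.png",cv2.resize(a,(800,600),interpolation=cv2.INTER_CUBIC))
E
```

```text
time_s: 9.5
position: [0.5033, -0.1408, -0.0176]
eef_rot: [0.0, -0.0, 1.0, 0.0]
contact_force: [0.2, 0.6, 1.4]
finger_gap: 0.0001
gripper_force: 0.3
none
side 0.6 [ 0.49636631 -0.18825629] [0.08155633 0.11114279] local [-0.25645525 -0.02861415]
```

View pics/s4.png

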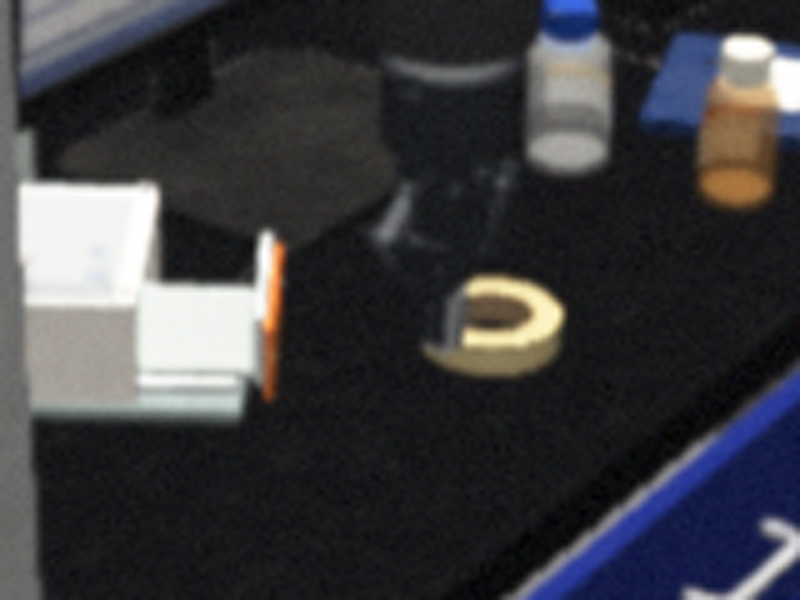

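The roll moves now: it is at (495,325), with the fingertip at (450,330) against its left rim. I'll push the rest of the way and back off.

```bash
python3 -m handwheel '[[0,0,0,0,-0.012,0,0],[0,0,0,0,-0.025,0,0],[0,0,0,0,-0.038,0,0],[0,0,0,0,-0.051,0,0],[0,0,0,0,-0.064,0,0],[0,0,0,0,-0.077,0,0],[0,0,0,0,-0.09,0,0],[0,0,0,0,-0.1,0,0],[0,0,0,0,-0.107,0,0],[0,0,0,0,-0.11,0,0]]'
python3 -m handwheel '[[0,0,0,0,0.01,0,0],[0,0,0,0,0.03,-0.01,0],[0,0,0,0,0.05,-0.04,0],[0,0,0,0,0.07,-0.08,0],[0,0,0,0,0.09,-0.12,0],[0,0,0,0,0.09,-0.15,0],[0,0,0,0,0.09,-0.15,0],[0,0,0,0,0.09,-0.15,0],[0,0,0,0,0.09,-0.15,0],[0,0,0,0,0.09,-0.15,0]]'
python3 roll.py
```

```text
time_s: 11.05
position: [0.5033, -0.2505, -0.0177]
eef_rot: [-0.0, -0.0, 1.0, 0.0]
contact_force: [0.1, 1.5, 0.8]
finger_gap: 0.0003
gripper_force: 0.5
time_s: 12.3
position: [0.5028, -0.1602, 0.1315]
eef_rot: [-0.001, -0.0, 1.0, -0.0]
contact_force: [0.4, 0.0, -0.2]
finger_gap: 0.0001
gripper_force: 0.0
top 0.65 [ 0.49975345 -0.29022917] [0.08018021 0.08071034] local [-0.31337246 -0.11329221]
side 0.91 [ 0.5034459  -0.29799365] [0.09392953 0.10476029] local [-0.314921   -0.12174936]
```

The roll is clear, with its edge about 29 mm outside the path. Next I move above the pocket and turn to the tray's axis.

```bash
python3 -m handwheel '[[0,0,-0.1,-0.015,0.012,0,0],[0,0,-0.2,-0.03,0.026,0,0],[0,0,-0.3,-0.05,0.042,0,0],[0,0,-0.4,-0.07,0.058,0,0],[0,0,-0.5,-0.085,0.071,0,0],[0,0,-0.6,-0.1,0.083,0,0],[0,0,-0.625,-0.108,0.09,0.01,0],[0,0,-0.625,-0.108,0.09,0.03,0],[0,0,-0.625,-0.108,0.09,0.045,0],[0,0,-0.625,-0.108,0.09,0.045,0]]'
python3 - <<'E'
from h import *
o=manip.get_obs();P=o["position"];print(P,o["contact_force"],o["eef_rot"],o["q"][5])
p=manip.camera("side");a=p["pixels"][190:280,240:360,::-1]
cv2.imwrite("pics/s5.png",cv2.resize(a,(800,600),interpolation=cv2.INTER_CUBIC))
f=lambda x,y,z:[.6876+.811*x-.585*y,-.015+.585*x+.811*y,z]
pts=np.array([P+[0,0,.028],f(-.12,0,.058),f(-.06,0,.076),f(-.12,-.05,.058),f(-.12,.05,.058),f(-.06,.07,.076)])
uv=cv2.projectPoints(pts,np.array(p["rvec"],float),np.array(p["tvec"],float),np.array(p["camera_matrix"]),np.array([p["k1"],0,0,0.]))[0][:,0]
print(((uv-[240,190])*6.667).round().tolist())
E
```

```text
time_s: 13.8
position: [0.6099, -0.0704, 0.0857]
eef_rot: [-0.002, -0.307, 0.952, 0.0]
contact_force: [0.2, -0.1, -0.0]
finger_gap: 0.0002
gripper_force: 0.0
[ 0.60989314 -0.07038315  0.08572578] [ 0.21257761 -0.14988341 -0.00442061] [-1.54353210e-03 -3.07302361e-01  9.51610635e-01  2.75869609e-04] -1.148616801553607
[[411.0, 241.0], [472.0, 364.0], [325.0, 323.0], [475.0, 309.0], [468.0, 422.0], [313.0, 404.0]]
```

View pics/s5.png

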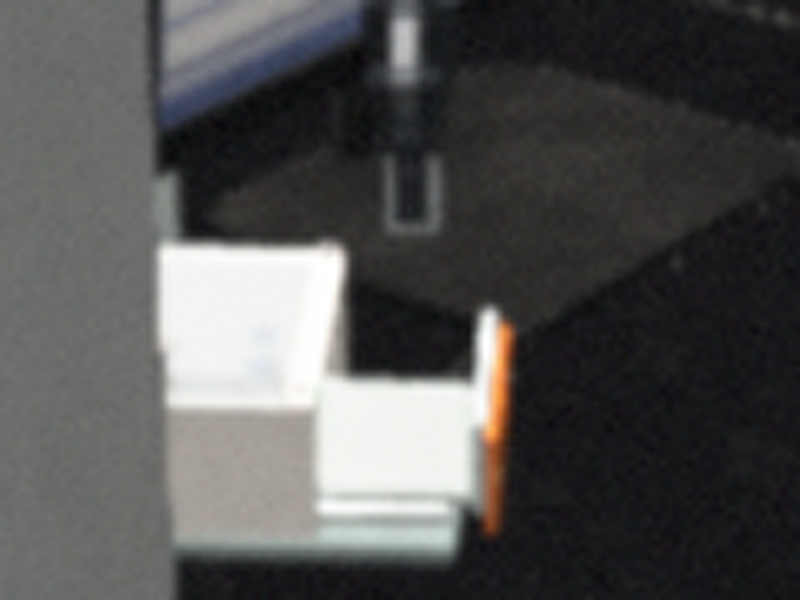

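The tip is at (412,235), as projected with the 28 mm correction, between the hood at (330) and the lip's inner face at (475). I'll lower it into the pocket.

```bash
python3 -m handwheel '[[0,0,0,0,0,0.01,0],[0,0,0,0,0,0.022,0],[0,0,0,0,0,0.034,0],[0,0,0,0,0,0.046,0],[0,0,0,0,0,0.058,0],[0,0,0,0,0,0.068,0],[0,0,0,0,0,0.075,0],[0,0,0,0,0,0.079,0],[0,0,0,0,0,0.08,0],[0,0,0,0,0,0.08,0]]'
```

```text
time_s: 15.1
position: [0.6114, -0.07, 0.0077]
eef_rot: [0.0, -0.308, 0.951, -0.0]
contact_force: [-1.0, 0.2, -0.1]
finger_gap: 0.0001
gripper_force: 0.0
```

```bash
python3 -m handwheel '[[0,0,0,0.003,0,0,0],[0,0,0,0.006,0,0,0],[0,0,0,0.009,0,0,0],[0,0,0,0.012,0,0,0],[0,0,0,0.015,0,0,0],[0,0,0,0.019,0,0,0],[0,0,0,0.024,0,0,0],[0,0,0,0.03,0,0,0],[0,0,0,0.036,0,0,0],[0,0,0,0.042,0,0,0]]'
cat > plate.py <<'E'
from h import *
p=manip.camera("side");im=p["pixels"].astype(int);R,G,B=im[...,0],im[...,1],im[...,2]
m=((R>170)&(G<130)&(B<90)).astype(np.uint8)
n,lab,st,ce=cv2.connectedComponentsWithStats(m);i=[k for k in range(1,n) if st[k,4]>15]
f=lambda x,y,z:[.6876+.811*x-.585*y,-.015+.585*x+.811*y,z]
for k in i: print("orange",st[k].tolist(),ce[k].round(1).tolist())
for tr in(0,.04,.1,.11):
    pts=np.array([f(-.13-tr,y,z) for y in(-.05,.05) for z in (.006,.05)])
    uv=cv2.projectPoints(pts,np.array(p["rvec"],float),np.array(p["tvec"],float),np.array(p["camera_matrix"]),np.array([p["k1"],0,0,0.]))[0][:,0]
    print(tr,"x range",uv[:,0].min().round(1),uv[:,0].max().round(1),"y",uv[:,1].min().round(1),uv[:,1].max().round(1))
E
python3 plate.py
```

```text
time_s: 16.35
position: [0.5768, -0.0948, 0.0075]
eef_rot: [0.0, -0.308, 0.951, -0.0]
contact_force: [1.5, 3.8, -0.0]
finger_gap: -0.0
gripper_force: 1.4
orange [615, 174, 6, 5, 21] [617.2, 175.8]
0 x range 313.9 314.9 y 238.9 270.2
0.04 x range 328.7 329.1 y 239.1 270.4
0.1 x range 349.9 351.4 y 239.4 270.7
0.11 x range 353.4 355.2 y 239.4 270.7
```

```bash
python3 -m handwheel '[[0,0,0,0.006,0,0,0],[0,0,0,0.013,0,0,0],[0,0,0,0.021,0,0,0],[0,0,0,0.029,0,0,0],[0,0,0,0.037,0,0,0],[0,0,0,0.045,0,0,0],[0,0,0,0.053,0,0,0],[0,0,0,0.06,0,0,0],[0,0,0,0.065,0,0,0],[0,0,0,0.068,0,0,0]]'
python3 - <<'E'
from h import *
p=manip.camera("side");a=p["pixels"][190:290,260:400,::-1]
cv2.imwrite("pics/s6.png",cv2.resize(a,(800,571),interpolation=cv2.INTER_CUBIC))
f=lambda x,y,z:[.6876+.811*x-.585*y,-.015+.585*x+.811*y,z]
pts=np.array([f(-.13-t,-.05,.05) for t in(.08,.09,.1,.11)])
uv=cv2.projectPoints(pts,np.array(p["rvec"],float),np.array(p["tvec"],float),np.array(p["camera_matrix"]),np.array([p["k1"],0,0,0.]))[0][:,0]
print(((uv-[260,190])*5.714).round().tolist())
E
```

```text
time_s: 17.65
position: [0.5218, -0.1347, 0.0074]
eef_rot: [-0.0, -0.308, 0.951, 0.0]
contact_force: [1.1, 3.6, 0.9]
finger_gap: 0.0001
gripper_force: 1.3
[[476.0, 282.0], [496.0, 282.0], [516.0, 282.0], [537.0, 282.0]]
```

View pics/s6.png

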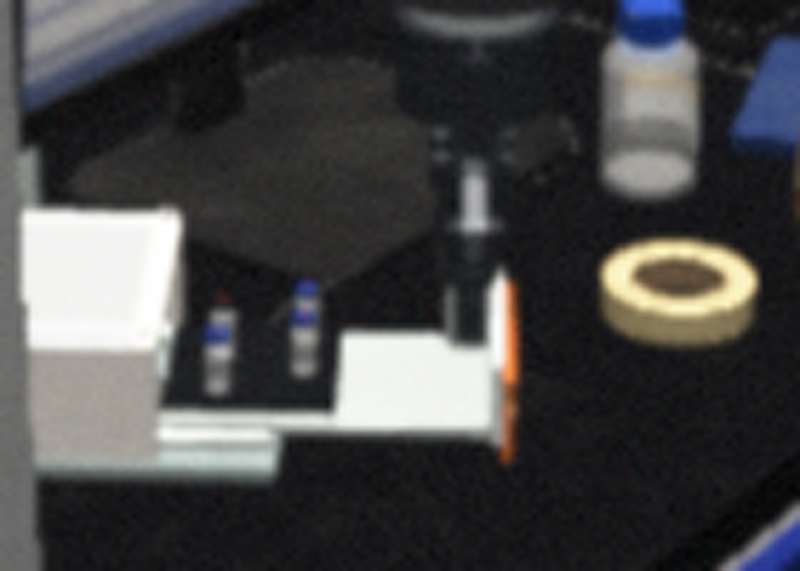

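The tray follows: the plate is at (518,290), about 0.097–0.10 m out. The finger is behind the lip at (470,320) and the roll is clear at (680,290). I'll creep to the stop.

```bash
python3 -m handwheel '[[0,0,0,0.001,0,0,0],[0,0,0,0.002,0,0,0],[0,0,0,0.003,0,0,0],[0,0,0,0.004,0,0,0],[0,0,0,0.005,0,0,0],[0,0,0,0.006,0,0,0],[0,0,0,0.007,0,0,0],[0,0,0,0.008,0,0,0],[0,0,0,0.009,0,0,0],[0,0,0,0.009,0,0,0]]'
```

```text
time_s: 18.95
position: [0.5146, -0.1399, 0.0074]
eef_rot: [-0.0, -0.308, 0.951, -0.0]
contact_force: [1.6, 1.7, -0.2]
finger_gap: -0.0003
gripper_force: 0.9
```

```bash
python3 -m handwheel '[[0,0,0,0.0005,0,0,0],[0,0,0,0.001,0,0,0],[0,0,0,0.0015,0,0,0],[0,0,0,0.002,0,0,0],[0,0,0,0.0025,0,0,0],[0,0,0,0.003,0,0,0],[0,0,0,0.0035,0,0,0],[0,0,0,0.004,0,0,0],[0,0,0,0.0045,0,0,0],[0,0,0,0.0045,0,0,0]]'
```

```text
time_s: 20.2
position: [0.5111, -0.1424, 0.0074]
eef_rot: [-0.0, -0.308, 0.951, -0.0]
contact_force: [0.5, 3.6, -0.3]
finger_gap: 0.0006
gripper_force: 1.1
```

```bash
python3 -m handwheel '[[0,0,0,0.0003,0,0,0],[0,0,0,0.0006,0,0,0],[0,0,0,0.0009,0,0,0],[0,0,0,0.0012,0,0,0],[0,0,0,0.0015,0,0,0],[0,0,0,0.0018,0,0,0],[0,0,0,0.0021,0,0,0],[0,0,0,0.0024,0,0,0],[0,0,0,0.0027,0,0,0],[0,0,0,0.0027,0,0,0]]'
```

```text
time_s: 21.45
position: [0.5095, -0.1436, 0.0075]
eef_rot: [0.001, -0.308, 0.951, 0.0]
contact_force: [2.7, 6.4, -0.8]
finger_gap: -0.0002
gripper_force: 2.4
```

```bash
python3 -m handwheel '[[0,0,0,0.0002,0,0,0],[0,0,0,0.0004,0,0,0],[0,0,0,0.0006,0,0,0],[0,0,0,0.0008,0,0,0],[0,0,0,0.001,0,0,0],[0,0,0,0.001,0,0,0],[0,0,0,0.001,0,0,0],[0,0,0,0.001,0,0,0],[0,0,0,0.001,0,0,0],[0,0,0,0.001,0,0,0]]'
```

```text
time_s: 22.7
position: [0.5095, -0.1437, 0.0075]
eef_rot: [0.001, -0.308, 0.951, 0.0]
contact_force: [2.9, 8.8, -2.3]
finger_gap: 0.0002
gripper_force: 3.9
```

The tip stays put while the force rises gently to 9 N, so the tray is at its stop. I'll back off and lift out.

```bash
python3 -m handwheel '[[0,0,0,-0.004,0,0,0],[0,0,0,-0.01,0,0,0],[0,0,0,-0.014,0,0,0],[0,0,0,-0.014,0,-0.01,0],[0,0,0,-0.014,0,-0.03,0],[0,0,0,-0.014,0,-0.06,0],[0,0,0,-0.014,0,-0.09,0],[0,0,0,-0.014,0,-0.12,0],[0,0,0,-0.014,0,-0.14,0],[0,0,0,-0.014,0,-0.14,0]]'
python3 - <<'E'
from h import *
p=manip.camera("side");a=p["pixels"][190:290,260:420,::-1]
cv2.imwrite("pics/s7.png",cv2.resize(a,(800,500),interpolation=cv2.INTER_CUBIC))
f=lambda x,y,z:[.6876+.811*x-.585*y,-.015+.585*x+.811*y,z]
pts=np.array([f(-.13-t,-.05,.05) for t in(.1,.11)])
uv=cv2.projectPoints(pts,np.array(p["rvec"],float),np.array(p["tvec"],float),np.array(p["camera_matrix"]),np.array([p["k1"],0,0,0.]))[0][:,0]
print(((uv-[260,190])*5).round().tolist())
E
```

```text
time_s: 23.95
position: [0.5204, -0.1365, 0.1498]
eef_rot: [0.002, -0.308, 0.951, -0.001]
contact_force: [0.7, -0.5, -0.3]
finger_gap: 0.0
gripper_force: 0.0
[[452.0, 247.0], [470.0, 247.0]]
```

View pics/s7.png

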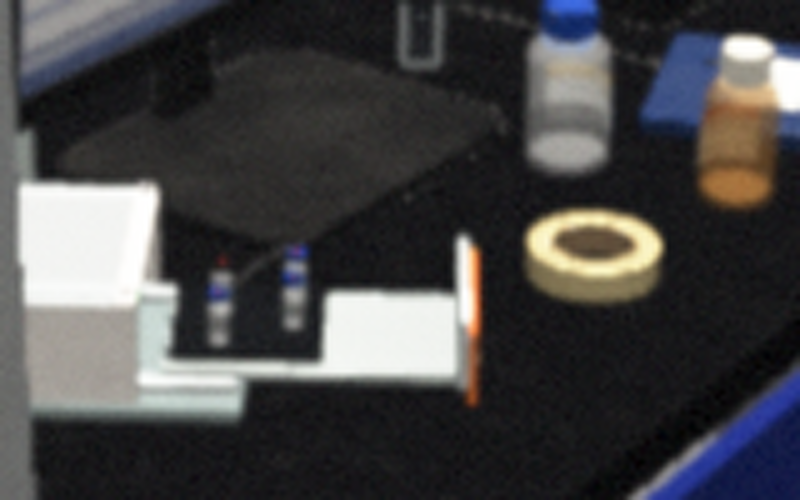

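The tray is fully out, with the plate's edge at (477,250) against about (470,247) predicted at the stop. The roll is clear at (594,255), the bottles are undisturbed and the finger is free above.

```bash
python3 -c "
from station import manip
print(manip.finish_job())"
```

```text
the job is handed in; nothing more can be done
None
```

The roll was pushed right until its edge was about 29 mm clear of the tray's path, then the tray was hooked, drawn to its end stop (about 9 N there) and released, and the job was handed in at about 24 s; the first push passed over the roll because the fingers end about 28 mm higher than the reported TCP, so I corrected for that.

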